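# Change over the drawers of the specimen cabinet

## Task

The next specimens are in the middle drawer of the small blue-fronted cabinet, which is only ajar. With the fingertips alone, push the top drawer gently and fully home, and slide the tub of pink cotton buds standing below it out of the drawers' way, past the side of the cabinet front; then hook a fingertip inside the front panel of the middle drawer and draw it out to its stop. Nothing is gripped or lifted, not even a knob: take nothing between the fingers, slam nothing, and leave the tub, the specimens in the drawers and the canisters on the cabinet standing.

Things in the scene. Friction and masses are not known exactly. Their poses are not given: they have to be found in the camera images.
- mount_drawers: Small specimen cabinet with three blue-fronted drawers, fixed to the worktop: 200 mm wide, 162 mm high. Origin: middle of its underside. The drawers open along its -x axis; y runs along the front, z is up. A shut front's outer face lies at x = -77 mm; fronts span y = -97 to +97 mm; the casing runs from x = -75 to +95 mm. The bottom drawer is shut and does not move.
- mount_drawers_drawer_2 (a joint): Top drawer, how far it is out in m: 0 fully home, 0.110 at its stop; starts 0.085 to 0.105. Runs with about 1 N of friction and stays where it is left.
- mount_drawers_drawer_1 (a joint): Middle drawer, how far it is out in m: 0 fully home, 0.110 at its stop; starts ajar, 0.056 to 0.068, beneath the top drawer. Runs with about 1 N of friction and stays where it is left. Specimens stand half-way back in it; the 35 mm behind its front panel are empty, 50 mm towards its -y end.
- top_panel (a point): Middle of the outer face of the top drawer's front panel, 133 mm above the worktop; moves with the drawer. The panel spans 108 to 158 mm above the worktop; the drawer's floor is at 110 mm.
- middle_panel (a point): Middle of the upper edge of the middle drawer's front panel, 106 mm above the worktop; moves with the drawer. The panel is 2 mm thick and spans 56 to 106 mm above the worktop; the drawer's floor is at 58 mm. A fingertip fits into the drawer behind it, on the cabinet's +x side.
- top_knob (a point): Centre of the top drawer's round knob: 16 mm wide, standing out 18 mm from the panel, 118 to 134 mm above the worktop.
- middle_knob (a point): Centre of the middle drawer's round knob: 16 mm wide, standing out 18 mm from the panel, 65 to 82 mm above the worktop.
- tub_center (a point): Centre, half-way up (40 mm), of the loose round tub of pink cotton buds, clear with a whitish top: 77 mm in diameter, 80 mm high, 0.06 to 0.1 kg. It stands on the worktop 45 to 75 mm to the +y side of the cabinet's middle, below the top drawer and in front of the middle one, where that drawer would run into it. Push it below mid-height, or it may tip.
- bud_tub: The same tub; origin at the middle of its underside, z up its axis.
- mount_specimen_31: Black disc-shaped resin-mounted specimen, 30 mm in diameter, 15 mm high, loose among other specimens (fixed) in the top drawer. Origin: middle of its underside.
- mount_specimen_12: Green disc-shaped resin-mounted specimen, 30 mm in diameter, 16 to 19 mm high, loose among other specimens (fixed) in the middle drawer. Origin: middle of its underside.
- mount_specimen_11: Black disc-shaped resin-mounted specimen, 30 mm in diameter, 16 to 19 mm high, loose among other specimens (fixed) in the middle drawer. Origin: middle of its underside.
- objective_can_0: Objective canister, 36 mm in diameter, 56 mm high, standing loose on the rear half of the cabinet's top. Origin: middle of its underside.
- objective_can_1: Objective canister, 36 mm in diameter, 64 mm high, standing loose on the rear half of the cabinet's top. Origin: middle of its underside.
Things that resemble listed ones, but are neither listed nor needed, are in the scene too. What is shaped like the objective_can_1 but orange or turquoise is not meant.

How it is judged:
By the outcome, as a careful person would: the job done as asked, in the order asked, and still so for the second after the job is handed in, with the robot touching nothing.
It also fails if it takes over 59 s, if anything falls off the work surface, if the arm or the gripper's body presses on something with over 40 N, if the wrist force passes 120 N, or if a joint passes its speed limit or range.

## Robot

A 7-joint arm with a two-finger parallel gripper is mounted at the origin on a cart in front of the work surface, level with it; the furniture and walls round the work are solid. World frame = base frame: x ahead of the robot, y to its left, z up, the work surface at z = 0. Lengths are in m, angles in rad, forces in N, time in s.
With the tool pointing down it reaches from about 0.4 to 0.85 m from the base axis. Payload 4.5 kg.
Tool frame: the origin (TCP) lies midway between the tips of the shut fingers; the grasp point (between the pads) lies 19 mm behind it; y points along the fingers, x is the direction in which the jaws open and shut, and the axes are right-handed (so a half turn about y gives the same grasp; the last joint's range is limited). The gripper opens to 88 mm and grips with 3 to 60 N. Pads are 18 mm wide; open, the fingers measure 123 mm over their backs; the gripper's body (75 mm by 187 mm) begins 45 mm behind the grasp point.
Start: joints at [-1.095, 0.689, -0.195, 1.565, 0.157, 0.902, -0.215], TCP at [0.267, 0.565, 0.239] pointing down, gripper open.
Joint ranges: [-3.01, 3.01], [-0.46, 2.08], [-1.47, 1.51], [0.13, 2.56], [-1, 4.14], [0.04, 2.09], [-2.66, 2.66]. Speed limits (rad/s): [2.57, 2.57, 3.14, 3.14, 3.14, 3.14, 3.14].

## Interface

Orientations are given as a rotation vector (axis times angle).
In Python, from rig import * gives the robot as it stands. The module is installed in compiled form; this text tells all that it offers.
- The arm moves only by the tool drive_tool, never from a script. Its argument "series" is a list of rows, each an object with "gripper": the opening, from 0 (shut) to 1 (fully open); "delta_pos": the shift along the tool's x, y, z in m, a list of three; "delta_rot": the turn, a rotation vector about the tool's x, y, z in degrees, a list of three. In form: [{"gripper": gripper, "delta_pos": [tx, ty, tz], "delta_rot": [rx, ry, rz]}, ...]. A call has 1 to 12 rows; each row shifts and turns the commanded pose from where the row before left it, along the tool's axes as they then stand; what a row does not reach is not made up. A row lasts 1/10 s, in which the tool goes at most 50 mm and 8.59 degrees, less where a joint would pass 70% of its speed; a pose out of reach is approached as far as the arm can. A call is refused whole if a number of a shift passes 0.05 or a number of a turn 8.59, either way. A call with a gripper value outside its range is refused whole. The fingers move at their own pace and stop on an object; "grip_force" is the grip in N (left out, the last holds). Time passes only in rows, so rows that do not move let the fingers close. It gives the time, the measured TCP pose, the force and the opening at its end, in the units of the state.
- read_state(): the state, without advancing time (a new reading comes with each control period).
- snapshot(name): name is "scene" or "side" or "wrist"; returns a dict with "image" (480x640x3 uint8, red, green, blue), "fx", "fy", "cx", "cy" (pixels), "rvec" (rotation vector, rad) and "tvec" (3), from world to camera coordinates, as OpenCV has them. Camera axes: x right, y down, z forward; pixel columns grow to the right and rows downward; lengths in m; the calibration is good to about 2 mm. A picture is of the moment at which its call begins. There is no depth.
- hand_in(): hands the job in, once; it reports no verdict.
The state is a dict: "clock": time; "joints": joint angles; "joint_vel": joint speeds; "effort": joint torques, N m; "ee_pos": TCP position; "ee_rot": TCP orientation; "wrist_force": force on the tool from outside, world axes, zero at the start; "moment": the same for the moment, N m; "opening": finger opening in m.
Only numpy, scipy, OpenCV 4.12 (cv2) and the standard library are available. Lean on these libraries where they do the work, as an engineer would, in place of code of your own. Each camera call takes 0.05 s, during which the arm holds its last target. There are 200 camera calls.

## Working session

There is one attempt and no reset: what is moved stays moved. The work goes in short steps, Python scripts to look and compute and a tool call to move; the robot and the scene stay as the last step left them, time stands still between calls to the robot, and variables do not carry over. Pictures are saved under pics/ and viewed, about 8 in all and at most 12, crops included, and the job is handed in when it is done.

Besides the shell and the picture viewer there is one more tool, called after "Call:" as a command line: name --argument value ..., lists and objects as JSON in quotes. drive_tool: Moves the arm, as the interface text tells. Its arguments: {"type":"object","properties":{"series":{"type":"array"},"grip_force":{"type":"number"}},"required":["series"]}

```bash
mkdir -p pics; python3 - <<'E'
from rig import *
import cv2, numpy as np
s=read_state(); print({k:np.round(v,3).tolist() for k,v in s.items()})
for n in("scene","side"):
    d=snapshot(n); cv2.imwrite(f"pics/{n}0.png",d["image"][:,:,::-1]); 
    R=cv2.Rodrigues(np.array(d["rvec"]))[0]; print(n,d["fx"],d["cx"],d["cy"],(-R.T@np.array(d["tvec"])).round(3),R[2].round(3))
E
```

```text
{'clock': 0.0, 'joints': [-1.095, 0.69, -0.195, 1.566, 0.157, 0.903, -0.215], 'joint_vel': [-0.001, 0.001, 0.002, -0.0, 0.001, 0.001, -0.0], 'effort': [0.0, -52.756, -1.267, -15.343, -0.053, 0.006, 0.0], 'ee_pos': [0.267, 0.564, 0.238], 'ee_rot': [-1.387, -0.877, 0.879], 'wrist_force': [0.801, 0.463, -0.173], 'moment': [-0.029, -0.001, -0.019], 'opening': 0.088}
scene 539.2454728507007 310.32434762757305 233.54685163781886 [ 0.154 -0.323  0.725] [ 0.534  0.501 -0.681]
side 456.57419208415143 320.02482345359164 240.81282148087064 [0.197 0.759 0.478] [ 0.51  -0.749 -0.423]
```

View pics/scene0.png

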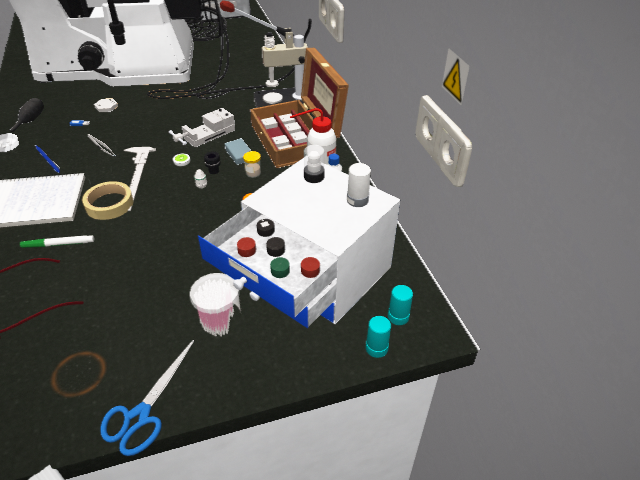

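View pics/side0.png

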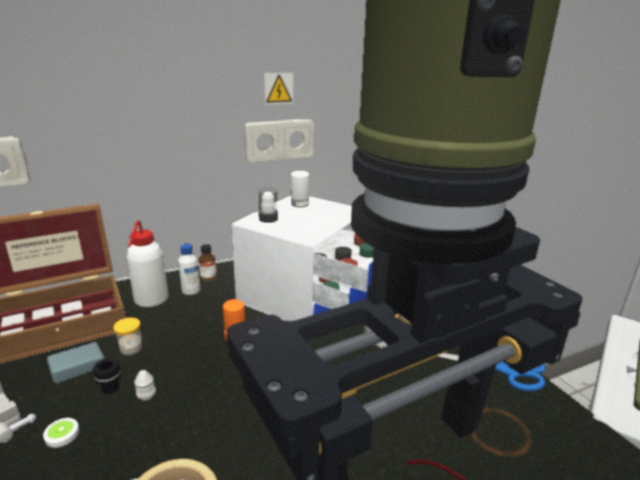

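The scene view shows the cabinet with its top drawer out (panel from (200,240) to about (308,320)), the tub at (215,303), and the white and clear canisters at (358,185) and (314,165). Turquoise (378,336)/(400,304) and orange canisters are decoys. The side view is mostly blocked by the gripper. I'll take one close crop.

```bash
python3 - <<'E'
import cv2
i=cv2.imread("pics/scene0.png")[150:345,180:410]
i=cv2.resize(i,None,fx=3,fy=3,interpolation=cv2.INTER_CUBIC)
for x in range(0,230,20): cv2.putText(i,str(180+x),(x*3,10),0,.35,(0,255,255)); cv2.line(i,(x*3,12),(x*3,18),(0,255,255))
for y in range(0,195,20): cv2.putText(i,str(150+y),(0,y*3+4),0,.35,(0,255,255))
cv2.imwrite("pics/c1.png",i)
E
```

```text
(no output)
```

View pics/c1.png

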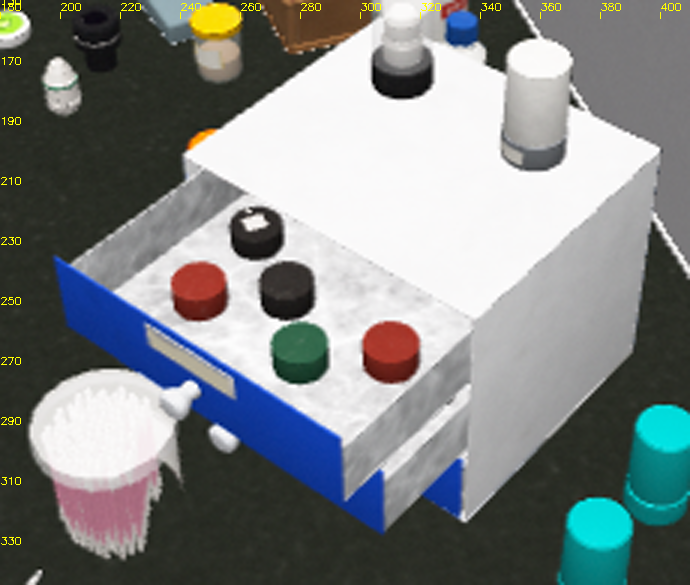

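The crop shows the casing's top corners at (242,201), (337,257) and (400,200). The top panel edge runs (198,235)–(294,296), the middle panel's right end is at (308,307)–(308,327), and the tub rim is centred near (214,293). The knobs are at (240,283) and (254,296). The tub of pink buds can't be confused with anything else; the orange and turquoise cans are ignored.

```bash
cat > h.py <<'E'
from rig import *
import cv2, numpy as np
from scipy.spatial.transform import Rotation as Ro
def ray(d,uv,z):
    R=cv2.Rodrigues(np.array(d["rvec"]))[0]; c=-R.T@np.array(d["tvec"])
    v=R.T@np.array([(uv[0]-d["cx"])/d["fx"],(uv[1]-d["cy"])/d["fy"],1]); return c+v*(z-c[2])/v[2]
def proj(d,P):
    return cv2.projectPoints(np.array(P,float).reshape(-1,3),np.array(d["rvec"]),np.array(d["tvec"]),np.array([[d["fx"],0,d["cx"]],[0,d["fy"],d["cy"]],[0,0,1.]]),None)[0][:,0]
E
python3 - <<'E'
from h import *
d=snapshot("scene")
r=lambda u,v,z:ray(d,(u,v),z)
FL,FR,BR=r(241.7,201,.162),r(337.3,257.3,.162),r(400,200,.162)
print("top",FL,FR,BR,np.linalg.norm(FL-FR),np.linalg.norm(BR-FR))
# axes
y=(FL-FR)[:2]; y/=np.hypot(*y); yaw1=np.arctan2(-y[0],y[1])
x=(BR-FR)[:2]; yaw2=np.arctan2(x[1],x[0]); print(np.degrees([yaw1,yaw2]))
yaw=(yaw1+1*yaw2)/2; X=np.array([np.cos(yaw),np.sin(yaw)]);Y=np.array([-X[1],X[0]])
o=np.mean([FL[:2]+.075*X-.1*Y,FR[:2]+.075*X+.1*Y,BR[:2]-.095*X+.1*Y],0);print("origin",o,np.degrees(yaw))
cab=lambda p:np.round([(p[:2]-o)@X,(p[:2]-o)@Y,p[2]],4)
for n,p in dict(FL=FL,FR=FR,BR=BR,tl=r(198.3,235.3,.158),tr=r(293.7,295.7,.158),mtr=r(308,306.7,.106),mbr=r(308,327.3,.056),tub=r(214.3,293,.08),tubfoot=r(215,335,0),k=r(239,284,.126),k2=r(254,296,.0735),can1=r(357,203,.162),can0=r(314,180,.162)).items(): print(n,p.round(3),cab(p))
s=read_state();print(Ro.from_rotvec(s["ee_rot"]).as_matrix().round(3))
# overlay
E
```

```text
top [0.57652401 0.22744578 0.162     ] [0.58539209 0.02756275 0.162     ] [0.75515945 0.03868234 0.162     ] 0.20007966040774466 0.17013112766312277
[2.54033821 3.74746424]
origin [0.65550279 0.1321856 ] 3.1439012261382033
FL [0.577 0.227 0.162] [-0.0736  0.0994  0.162 ]
FR [0.585 0.028 0.162] [-0.0757 -0.1006  0.162 ]
BR [0.755 0.039 0.162] [ 0.0944 -0.0988  0.162 ]
tl [0.479 0.218 0.158] [-0.1719  0.0955  0.158 ]
tr [0.492 0.025 0.158] [-0.1693 -0.0976  0.158 ]
mtr [0.522 0.027 0.106] [-0.1392 -0.0975  0.106 ]
mbr [0.522 0.028 0.056] [-0.139 -0.097  0.056]
tub [0.457 0.169 0.08 ] [-0.1961  0.0473  0.08  ]
tubfoot [0.437 0.158 0.   ] [-0.2164  0.038   0.    ]
k [0.472 0.12  0.126] [-0.1841 -0.0017  0.126 ]
k2 [0.499 0.123 0.074] [-0.1569 -0.0007  0.0735]
can1 [0.701 0.086 0.162] [ 0.0431 -0.0491  0.162 ]
can0 [0.699 0.179 0.162] [0.0458 0.0443 0.162 ]
[[ 0.428 -0.    -0.904]
 [ 0.904 -0.001  0.428]
 [-0.001 -1.    -0.   ]]
```

Measurement fits well: the cabinet is at (0.6555, 0.132) with a yaw of 3.1°. The top drawer is 94 mm out, the middle one 62 mm, and the tub is at cabinet (-0.196, 0.047). First I'll shut the fingers and line the jaws up with the cabinet's y axis.

Call:
drive_tool --series '[{"gripper": 0, "delta_pos": [0, 0, 0], "delta_rot": [0, -7.1, 0]}, {"gripper": 0, "delta_pos": [0, 0, 0], "delta_rot": [0, -7.1, 0]}, {"gripper": 0, "delta_pos": [0, 0, 0], "delta_rot": [0, -7.1, 0]}, {"gripper": 0, "delta_pos": [0, 0, 0], "delta_rot": [0, -7.1, 0]}, {"gripper": 0, "delta_pos": [-0.03, 0, -0.01], "delta_rot": [0, 0, 0]}, {"gripper": 0, "delta_pos": [-0.04, 0, -0.02], "delta_rot": [0, 0, 0]}, {"gripper": 0, "delta_pos": [-0.04, 0, -0.02], "delta_rot": [0, 0, 0]}, {"gripper": 0, "delta_pos": [-0.04, 0, -0.02], "delta_rot": [0, 0, 0]}, {"gripper": 0, "delta_pos": [-0.04, 0, -0.02], "delta_rot": [0, 0, 0]}, {"gripper": 0, "delta_pos": [-0.04, 0, -0.02], "delta_rot": [0, 0, 0]}, {"gripper": 0, "delta_pos": [-0.03, 0, -0.01], "delta_rot": [0, 0, 0]}, {"gripper": 0, "delta_pos": [0, 0, 0], "delta_rot": [0, 0, 0]}]'

```text
clock: 1.35
ee_pos: [0.4034, 0.3058, 0.2382]
ee_rot: [-1.191, -1.24, 1.246]
wrist_force: [-0.2, 1.4, 0.4]
opening: 0.0004
```

```bash
cat >> h.py <<'E'
o=np.array([.6555,.1322]); yaw=np.radians(3.1); X=np.array([np.cos(yaw),np.sin(yaw)]);Y=np.array([-X[1],X[0]])
cab=lambda p:np.round([(np.array(p)[:2]-o)@X,(np.array(p)[:2]-o)@Y,p[2]],4)
wor=lambda p:np.r_[o+X*p[0]+Y*p[1],p[2]]
C=np.c_[np.r_[X,0],np.r_[Y,0],[0,0,1]]
def st():
    s=read_state();R=C.T@Ro.from_rotvec(s["ee_rot"]).as_matrix()
    print("t",s["clock"],"cab",cab(s["ee_pos"]),"F",(C.T@np.array(s["wrist_force"])).round(2),"open",s["opening"]);print("tool in cab\n",R.round(3));return s
E
python3 - <<'E'
from h import *
st()
# tub rim outline: whitish in region left of panel
d=snapshot("scene");i=d["image"];cv2.imwrite("pics/s1.png",i[:,:,::-1])
h=cv2.cvtColor(i,cv2.COLOR_RGB2HSV);m=((h[...,2]>120)&(h[...,1]<90)).astype(np.uint8);m[:, :185]=0;m[:,237:]=0;m[:270]=0;m[345:]=0
c=max(cv2.findContours(m,0,1)[0],key=cv2.contourArea)[:,0];print(c.min(0),c.max(0))
t=np.linspace(0,6.283,60)
for p in [(-.196,.047),(-.2,.047),(-.196,.052)]:
    q=proj(d,[wor((p[0]+.0385*np.cos(a),p[1]+.0385*np.sin(a),.08)) for a in t]);print(p,q.min(0).round(1),q.max(0).round(1))
print("target px",proj(d,[wor((-.196,.16,0))]))
E
```

```text
t 1.35 cab [-0.2423  0.187   0.2382] F [-0.16  1.45  0.41] open 0.00043212185796119936
tool in cab
 [[ 0.009 -0.    -1.   ]
 [ 1.    -0.005  0.009]
 [-0.005 -1.     0.   ]]
[190 273] [236 335]
(-0.196, 0.047) [189.6 275. ] [239.  312.3]
(-0.2, 0.047) [187.6 276.4] [237.2 313.9]
(-0.196, 0.052) [187.5 273.5] [236.8 310.7]
target px [[176.46733814 291.58591538]]
```

Call:
drive_tool --series '[{"gripper": 0, "delta_pos": [-0.04, 0, 0], "delta_rot": [0, 0, 0]}, {"gripper": 0, "delta_pos": [-0.04, 0, -0.005], "delta_rot": [0, 0, 0]}, {"gripper": 0, "delta_pos": [-0.04, 0, -0.005], "delta_rot": [0, 0, 0]}, {"gripper": 0, "delta_pos": [-0.04, 0, -0.005], "delta_rot": [0, 0, 0]}, {"gripper": 0, "delta_pos": [-0.04, 0.01, -0.005], "delta_rot": [0, 0, 0]}, {"gripper": 0, "delta_pos": [-0.032, 0.015, -0.005], "delta_rot": [0, 0, 0]}, {"gripper": 0, "delta_pos": [0, 0.025, 0], "delta_rot": [0, 0, 0]}, {"gripper": 0, "delta_pos": [0, 0.03, 0], "delta_rot": [0, 0, 0]}, {"gripper": 0, "delta_pos": [0, 0.025, 0], "delta_rot": [0, 0, 0]}, {"gripper": 0, "delta_pos": [0, 0.008, 0], "delta_rot": [0, 0, 0]}, {"gripper": 0, "delta_pos": [0, 0, 0], "delta_rot": [0, 0, 0]}]'

```text
clock: 2.5
ee_pos: [0.4381, 0.0829, 0.125]
ee_rot: [-1.181, -1.249, 1.251]
wrist_force: [-0.2, 0.2, 1.0]
opening: 0.0002
```

```bash
python3 - <<'E'
from h import *
st();cv2.imwrite("pics/s2.png",snapshot("scene")["image"][:,:,::-1])
E
```

```text
t 2.5 cab [-0.2198 -0.0375  0.125 ] F [-0.22  0.25  0.96] open 0.00020806600711578758
tool in cab
 [[-0.002 -0.002 -1.   ]
 [ 1.     0.    -0.002]
 [ 0.    -1.     0.002]]
```

View pics/s2.png

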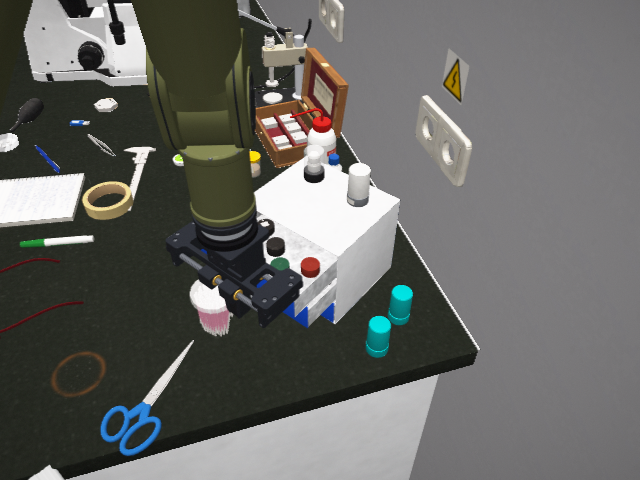

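The arm stands in front of the top panel, with the fingers at the panel and the tub upright at (212,305). Now I'll push the top drawer gently.

Call:
drive_tool --series '[{"gripper": 0, "delta_pos": [0, 0, -0.008], "delta_rot": [0, 0, 0]}, {"gripper": 0, "delta_pos": [0, 0, -0.01], "delta_rot": [0, 0, 0]}, {"gripper": 0, "delta_pos": [0, 0, -0.008], "delta_rot": [0, 0, 0]}, {"gripper": 0, "delta_pos": [0, 0, -0.005], "delta_rot": [0, 0, 0]}, {"gripper": 0, "delta_pos": [0, 0, -0.003], "delta_rot": [0, 0, 0]}, {"gripper": 0, "delta_pos": [0, 0, -0.003], "delta_rot": [0, 0, 0]}, {"gripper": 0, "delta_pos": [0, 0, -0.003], "delta_rot": [0, 0, 0]}, {"gripper": 0, "delta_pos": [0, 0, -0.003], "delta_rot": [0, 0, 0]}, {"gripper": 0, "delta_pos": [0, 0, -0.004], "delta_rot": [0, 0, 0]}, {"gripper": 0, "delta_pos": [0, 0, -0.004], "delta_rot": [0, 0, 0]}, {"gripper": 0, "delta_pos": [0, 0, -0.004], "delta_rot": [0, 0, 0]}, {"gripper": 0, "delta_pos": [0, 0, -0.004], "delta_rot": [0, 0, 0]}]'

```text
clock: 3.75
ee_pos: [0.4977, 0.0848, 0.1257]
ee_rot: [-1.183, -1.249, 1.249]
wrist_force: [-0.8, 1.0, 0.3]
opening: 0.0007
```

Call:
drive_tool --series '[{"gripper": 0, "delta_pos": [0, 0, -0.004], "delta_rot": [0, 0, 0]}, {"gripper": 0, "delta_pos": [0, 0, -0.004], "delta_rot": [0, 0, 0]}, {"gripper": 0, "delta_pos": [0, 0, -0.004], "delta_rot": [0, 0, 0]}, {"gripper": 0, "delta_pos": [0, 0, -0.004], "delta_rot": [0, 0, 0]}, {"gripper": 0, "delta_pos": [0, 0, -0.004], "delta_rot": [0, 0, 0]}, {"gripper": 0, "delta_pos": [0, 0, -0.004], "delta_rot": [0, 0, 0]}, {"gripper": 0, "delta_pos": [0, 0, -0.004], "delta_rot": [0, 0, 0]}, {"gripper": 0, "delta_pos": [0, 0, -0.004], "delta_rot": [0, 0, 0]}, {"gripper": 0, "delta_pos": [0, 0, -0.004], "delta_rot": [0, 0, 0]}, {"gripper": 0, "delta_pos": [0, 0, -0.004], "delta_rot": [0, 0, 0]}, {"gripper": 0, "delta_pos": [0, 0, -0.004], "delta_rot": [0, 0, 0]}, {"gripper": 0, "delta_pos": [0, 0, -0.004], "delta_rot": [0, 0, 0]}]'

```text
clock: 4.95
ee_pos: [0.5457, 0.0873, 0.1257]
ee_rot: [-1.183, -1.249, 1.249]
wrist_force: [-0.5, 1.2, 1.0]
opening: 0.0002
```

```bash
python3 -c "
from h import *
st()"
```

```text
t 4.95 cab [-0.1121 -0.0389  0.1257] F [-0.47  1.19  1.  ] open 0.00015967170862029928
tool in cab
 [[ 0. -0. -1.]
 [ 1.  0.  0.]
 [ 0. -1.  0.]]
```

Call:
drive_tool --series '[{"gripper": 0, "delta_pos": [0, 0, -0.003], "delta_rot": [0, 0, 0]}, {"gripper": 0, "delta_pos": [0, 0, -0.003], "delta_rot": [0, 0, 0]}, {"gripper": 0, "delta_pos": [0, 0, -0.003], "delta_rot": [0, 0, 0]}, {"gripper": 0, "delta_pos": [0, 0, -0.003], "delta_rot": [0, 0, 0]}, {"gripper": 0, "delta_pos": [0, 0, -0.002], "delta_rot": [0, 0, 0]}, {"gripper": 0, "delta_pos": [0, 0, -0.002], "delta_rot": [0, 0, 0]}, {"gripper": 0, "delta_pos": [0, 0, -0.001], "delta_rot": [0, 0, 0]}, {"gripper": 0, "delta_pos": [0, 0, -0.001], "delta_rot": [0, 0, 0]}, {"gripper": 0, "delta_pos": [0, 0, -0.001], "delta_rot": [0, 0, 0]}, {"gripper": 0, "delta_pos": [0, 0, -0.001], "delta_rot": [0, 0, 0]}, {"gripper": 0, "delta_pos": [0, 0, -0.001], "delta_rot": [0, 0, 0]}, {"gripper": 0, "delta_pos": [0, 0, -0.001], "delta_rot": [0, 0, 0]}]'

```text
clock: 6.15
ee_pos: [0.5674, 0.0885, 0.1257]
ee_rot: [-1.183, -1.249, 1.249]
wrist_force: [-1.3, 0.4, 0.6]
opening: 0.0005
```

Call:
drive_tool --series '[{"gripper": 0, "delta_pos": [0, 0, -0.001], "delta_rot": [0, 0, 0]}, {"gripper": 0, "delta_pos": [0, 0, -0.001], "delta_rot": [0, 0, 0]}]'

```text
clock: 6.35
ee_pos: [0.5694, 0.0886, 0.1257]
ee_rot: [-1.183, -1.249, 1.249]
wrist_force: [-1.2, 1.4, -0.5]
opening: 0.0004
```

```bash
python3 -c "
from h import *
st()
i=snapshot('scene')['image'][:,:,::-1][150:345,180:410]
cv2.imwrite('pics/s3.png',cv2.resize(i,None,fx=3,fy=3,interpolation=2))"
```

```text
t 6.35 cab [-0.0883 -0.0389  0.1257] F [-1.16  1.46 -0.46] open 0.0004225304705315215
tool in cab
 [[ 0. -0. -1.]
 [ 1.  0.  0.]
 [ 0. -1.  0.]]
```

View pics/s3.png

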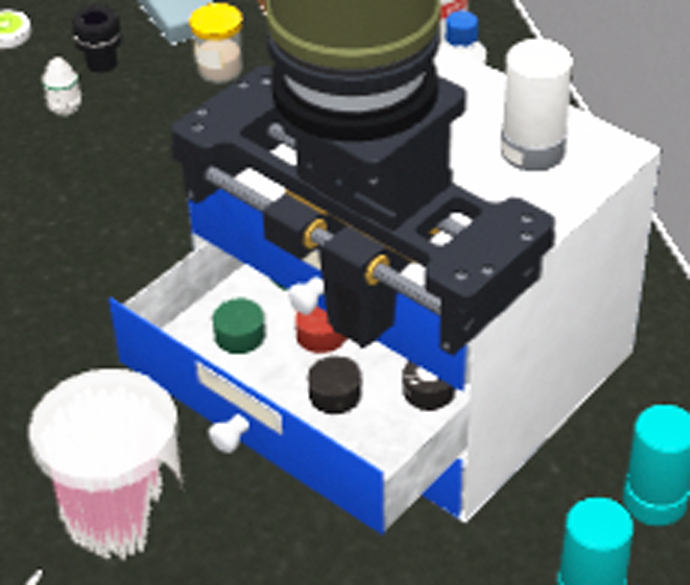

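The top drawer is nearly flush and the middle drawer is visible with its specimens; the tub is untouched. I'll go on in single millimetres until the force rises.

Call:
drive_tool --series '[{"gripper": 0, "delta_pos": [0, 0, -0.001], "delta_rot": [0, 0, 0]}, {"gripper": 0, "delta_pos": [0, 0, -0.001], "delta_rot": [0, 0, 0]}]'

```text
clock: 6.6
ee_pos: [0.5702, 0.0886, 0.1257]
ee_rot: [-1.182, -1.247, 1.25]
wrist_force: [-5.4, 0.8, 4.8]
opening: 0.0005
```

Call:
drive_tool --series '[{"gripper": 0, "delta_pos": [0, 0, -0.001], "delta_rot": [0, 0, 0]}, {"gripper": 0, "delta_pos": [0, 0, 0], "delta_rot": [0, 0, 0]}]'

```text
clock: 6.8
ee_pos: [0.5702, 0.0886, 0.1257]
ee_rot: [-1.181, -1.246, 1.252]
wrist_force: [-5.5, -0.2, 5.9]
opening: 0.0
```

Call:
drive_tool --series '[{"gripper": 0, "delta_pos": [0, 0, -0.001], "delta_rot": [0, 0, 0]}, {"gripper": 0, "delta_pos": [0, 0, 0], "delta_rot": [0, 0, 0]}]'

```text
clock: 7.0
ee_pos: [0.5702, 0.0886, 0.1257]
ee_rot: [-1.179, -1.244, 1.253]
wrist_force: [-8.2, 0.3, 8.5]
opening: 0.0003
```

The force rose and the tool stopped, so the drawer is at its home stop. Now I'll back off, check it, and tilt so that only the tip will lead against the tub, low down.

Call:
drive_tool --series '[{"gripper": 0, "delta_pos": [0, 0, 0.004], "delta_rot": [0, 0, 0]}, {"gripper": 0, "delta_pos": [0, 0, 0.01], "delta_rot": [0, 0, 0]}, {"gripper": 0, "delta_pos": [0, 0, 0.02], "delta_rot": [0, 0, 0]}, {"gripper": 0, "delta_pos": [0, 0, 0.02], "delta_rot": [0, 0, 0]}, {"gripper": 0, "delta_pos": [0, 0, 0.02], "delta_rot": [0, 0, -3]}, {"gripper": 0, "delta_pos": [0, 0, 0.02], "delta_rot": [0, 0, -3]}, {"gripper": 0, "delta_pos": [0, 0, 0.013], "delta_rot": [0, 0, -3]}, {"gripper": 0, "delta_pos": [0, 0, 0], "delta_rot": [0, 0, -3]}, {"gripper": 0, "delta_pos": [0, 0, 0], "delta_rot": [0, 0, 0]}]'

```text
clock: 7.9
ee_pos: [0.4671, 0.0806, 0.1253]
ee_rot: [-1.026, -1.333, 1.09]
wrist_force: [-0.3, 0.3, 0.4]
opening: 0.0004
```

```bash
python3 -c "
from h import *
st()
d=snapshot('side');cv2.imwrite('pics/s4.png',cv2.resize(d['image'][150:390,200:520,::-1],None,fx=2.5,fy=2.5,interpolation=2))"
```

```text
t 7.9 cab [-0.191  -0.0413  0.1253] F [-0.32  0.27  0.42] open 0.0003705596711979694
tool in cab
 [[ 0.005  0.001 -1.   ]
 [ 0.978  0.208  0.005]
 [ 0.208 -0.978 -0.   ]]
```

View pics/s4.png

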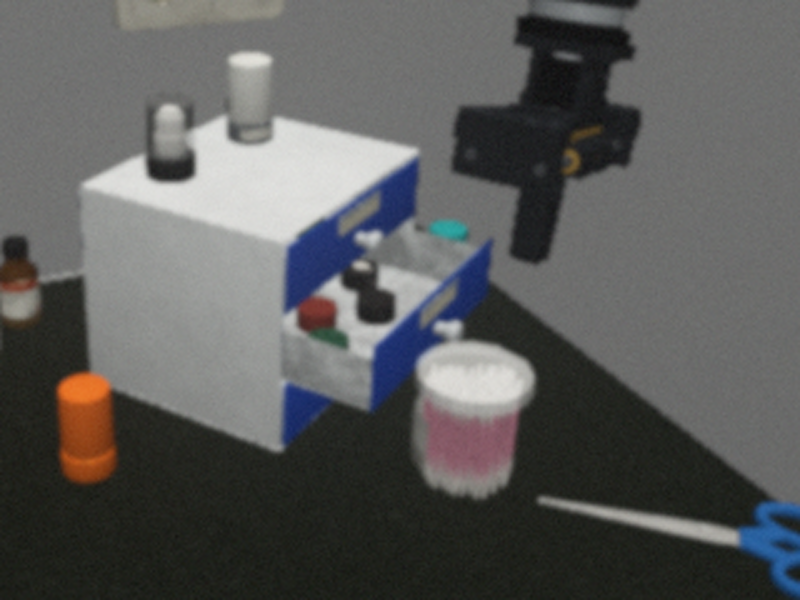

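The top drawer is flush and the tub is upright. The tub has a rim, so the tilted tip should meet the wall low down. Descending on the tub's -y side.

Call:
drive_tool --series '[{"gripper": 0, "delta_pos": [-0.005, 0.0242, 0], "delta_rot": [0, 0, 0]}, {"gripper": 0, "delta_pos": [-0.005, 0.0242, 0], "delta_rot": [0, 0, 0]}, {"gripper": 0, "delta_pos": [-0.005, 0.0242, 0], "delta_rot": [0, 0, 0]}, {"gripper": 0, "delta_pos": [-0.0025, 0.0121, 0], "delta_rot": [0, 0, 0]}, {"gripper": 0, "delta_pos": [-0.0025, 0.0121, 0], "delta_rot": [0, 0, 0]}, {"gripper": 0, "delta_pos": [0, 0, 0], "delta_rot": [0, 0, 0]}, {"gripper": 0, "delta_pos": [0.0049, 0.001, 0], "delta_rot": [0, 0, 0]}, {"gripper": 0, "delta_pos": [0.0098, 0.002, 0], "delta_rot": [0, 0, 0]}, {"gripper": 0, "delta_pos": [0.0098, 0.002, 0], "delta_rot": [0, 0, 0]}, {"gripper": 0, "delta_pos": [0.0029, 0.0006, 0], "delta_rot": [0, 0, 0]}]'

```text
clock: 8.95
ee_pos: [0.4652, 0.114, 0.0278]
ee_rot: [-1.022, -1.339, 1.094]
wrist_force: [0.1, 0.4, 0.1]
opening: 0.0004
```

```bash
python3 -c "
from h import *
st()"
```

```text
t 8.95 cab [-0.191  -0.0079  0.0278] F [0.09 0.44 0.12] open 0.0003589774583493889
tool in cab
 [[-0.003  0.001 -1.   ]
 [ 0.978  0.21  -0.002]
 [ 0.21  -0.978 -0.002]]
```

Call:
drive_tool --series '[{"gripper": 0, "delta_pos": [0.0029, 0.0006, 0], "delta_rot": [0, 0, 0]}, {"gripper": 0, "delta_pos": [0.0029, 0.0006, 0], "delta_rot": [0, 0, 0]}, {"gripper": 0, "delta_pos": [0.0029, 0.0006, 0], "delta_rot": [0, 0, 0]}, {"gripper": 0, "delta_pos": [0.0029, 0.0006, 0], "delta_rot": [0, 0, 0]}, {"gripper": 0, "delta_pos": [0.0039, 0.0008, 0], "delta_rot": [0, 0, 0]}, {"gripper": 0, "delta_pos": [0.0039, 0.0008, 0], "delta_rot": [0, 0, 0]}, {"gripper": 0, "delta_pos": [0.0039, 0.0008, 0], "delta_rot": [0, 0, 0]}, {"gripper": 0, "delta_pos": [0.0039, 0.0008, 0], "delta_rot": [0, 0, 0]}, {"gripper": 0, "delta_pos": [0.0039, 0.0008, 0], "delta_rot": [0, 0, 0]}, {"gripper": 0, "delta_pos": [0.0039, 0.0008, 0], "delta_rot": [0, 0, 0]}, {"gripper": 0, "delta_pos": [0.0039, 0.0008, 0], "delta_rot": [0, 0, 0]}, {"gripper": 0, "delta_pos": [0.0039, 0.0008, 0], "delta_rot": [0, 0, 0]}]'

```text
clock: 10.15
ee_pos: [0.4625, 0.1556, 0.0274]
ee_rot: [-1.023, -1.336, 1.094]
wrist_force: [0.3, -0.5, -0.5]
opening: 0.0002
```

```bash
python3 -c "
from h import *
st()
d=snapshot('side');cv2.imwrite('pics/s5.png',cv2.resize(d['image'][190:430,240:560,::-1],None,fx=2.5,fy=2.5,interpolation=2))
for p in [(-.191,.1,.08),(-.191,.1,0)]: print(((proj(d,[wor(p)])-[240,190])*2.5).round())"
```

```text
t 10.15 cab [-0.1914  0.0338  0.0274] F [ 0.27 -0.56 -0.48] open 0.00020224193713457378
tool in cab
 [[ 0.     0.    -1.   ]
 [ 0.978  0.208  0.   ]
 [ 0.208 -0.978 -0.   ]]
[[333. 309.]]
[[324. 413.]]
```

View pics/s5.png

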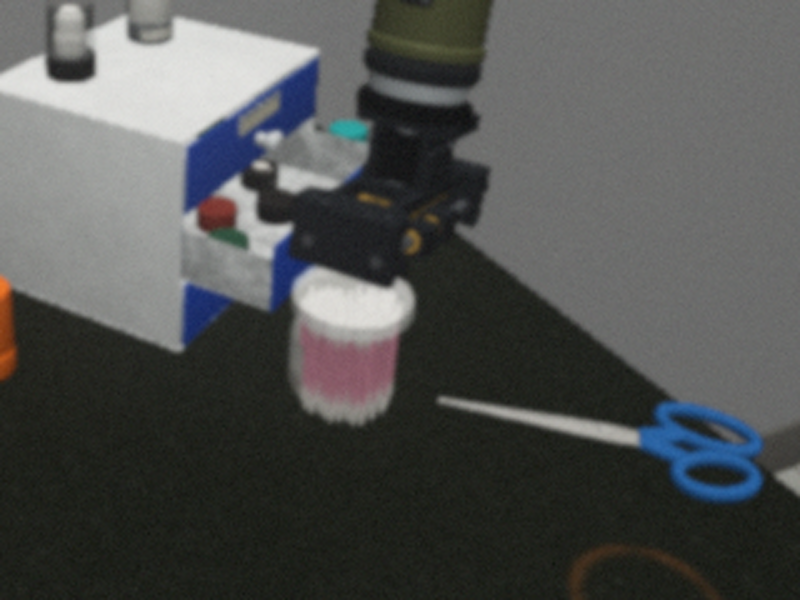

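The tub is upright and moving along: its rim is centred at crop (354,306), with the finger behind it. I'll work out its centre.

```bash
python3 -c "
from h import *
d=snapshot('side')
for p in [(354,306),(352,304)]: print(cab(ray(d,(240+p[0]/2.5,190+p[1]/2.5),.08)))
print(cab(ray(d,(200+475/2.5,150+377/2.5),.08)),'before; orange',cab(ray(d,(235,338),0)))"
```

```text
[-0.2002  0.0896  0.08  ]
[-0.1982  0.0883  0.08  ]
[-0.1975  0.0515  0.08  ] before; orange [0.0193 0.1856 0.    ]
```

Call:
drive_tool --series '[{"gripper": 0, "delta_pos": [0.0039, 0.0008, 0.001], "delta_rot": [0, 0, 0]}, {"gripper": 0, "delta_pos": [0.0039, 0.0008, 0.001], "delta_rot": [0, 0, 0]}, {"gripper": 0, "delta_pos": [0.0039, 0.0008, 0.001], "delta_rot": [0, 0, 0]}, {"gripper": 0, "delta_pos": [0.0039, 0.0008, 0.001], "delta_rot": [0, 0, 0]}, {"gripper": 0, "delta_pos": [0.0039, 0.0008, 0.001], "delta_rot": [0, 0, 0]}, {"gripper": 0, "delta_pos": [0.0039, 0.0008, 0.001], "delta_rot": [0, 0, 0]}, {"gripper": 0, "delta_pos": [0.0039, 0.0008, 0.001], "delta_rot": [0, 0, 0]}, {"gripper": 0, "delta_pos": [0.0039, 0.0008, 0.001], "delta_rot": [0, 0, 0]}, {"gripper": 0, "delta_pos": [0.0039, 0.0008, 0.001], "delta_rot": [0, 0, 0]}, {"gripper": 0, "delta_pos": [0.0039, 0.0008, 0], "delta_rot": [0, 0, 0]}, {"gripper": 0, "delta_pos": [0.0039, 0.0008, 0], "delta_rot": [0, 0, 0]}, {"gripper": 0, "delta_pos": [0.0039, 0.0008, 0], "delta_rot": [0, 0, 0]}]'

```text
clock: 11.45
ee_pos: [0.4511, 0.2028, 0.0277]
ee_rot: [-1.023, -1.336, 1.094]
wrist_force: [0.2, 0.5, 0.8]
opening: 0.0002
```

Call:
drive_tool --series '[{"gripper": 0, "delta_pos": [0.0039, 0.0008, 0], "delta_rot": [0, 0, 0]}, {"gripper": 0, "delta_pos": [0.0039, 0.0008, 0], "delta_rot": [0, 0, 0]}, {"gripper": 0, "delta_pos": [0.0039, 0.0008, 0], "delta_rot": [0, 0, 0]}, {"gripper": 0, "delta_pos": [0.0039, 0.0008, 0], "delta_rot": [0, 0, 0]}, {"gripper": 0, "delta_pos": [0.0039, 0.0008, 0], "delta_rot": [0, 0, 0]}, {"gripper": 0, "delta_pos": [0.0029, 0.0006, 0], "delta_rot": [0, 0, 0]}, {"gripper": 0, "delta_pos": [0.002, 0.0004, 0], "delta_rot": [0, 0, 0]}, {"gripper": 0, "delta_pos": [0.001, 0.0002, 0], "delta_rot": [0, 0, 0]}, {"gripper": 0, "delta_pos": [0, 0, 0], "delta_rot": [0, 0, 0]}]'

```text
clock: 12.35
ee_pos: [0.4496, 0.2284, 0.0279]
ee_rot: [-1.023, -1.336, 1.094]
wrist_force: [-0.6, -0.5, -0.4]
opening: 0.0006
```

```bash
python3 -c "
from h import *
st()
d=snapshot('side');cv2.imwrite('pics/s6.png',cv2.resize(d['image'][190:430,240:560,::-1],None,fx=2.5,fy=2.5,interpolation=2))"
```

```text
t 12.35 cab [-0.2004  0.1072  0.0279] F [-0.58 -0.51 -0.35] open 0.0005632201667527417
tool in cab
 [[ 0.    -0.    -1.   ]
 [ 0.978  0.208  0.   ]
 [ 0.208 -0.978  0.   ]]
```

View pics/s6.png

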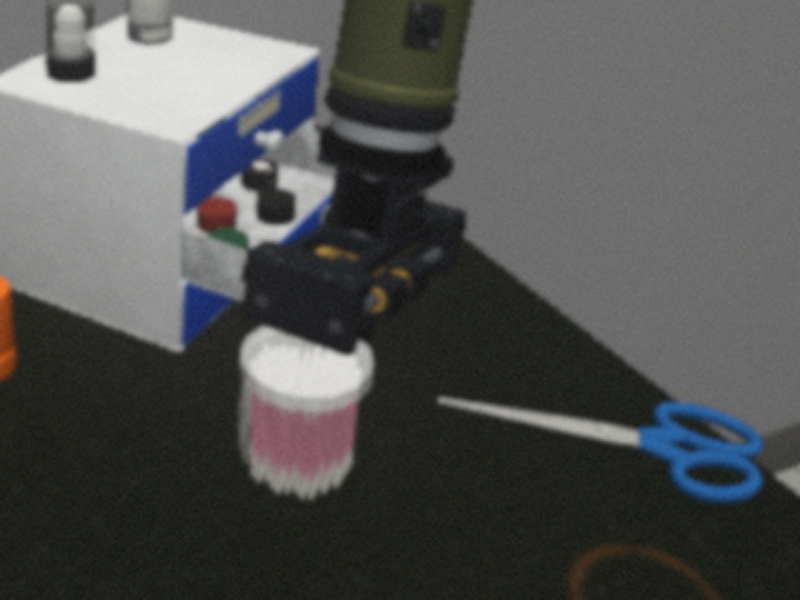

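The tub stands upright with its rim centred at crop (307,369), clear past the cabinet side. I'll check its position and the free room behind the middle panel.

```bash
python3 -c "
from h import *
d=snapshot('side');print('tub',cab(ray(d,(240+307/2.5,190+369/2.5),.08)))
d=snapshot('scene')
for n,x,y,z in [('green',238,315,.076),('red',320,325,.076),('blk',335,370,.076),('blk2',430,375,.076),('panR',384,470,.106),('panL',111,300,.106)]: print(n,cab(ray(d,(180+x/3,150+y/3),z)))"
```

```text
tub [-0.2048  0.1629  0.08  ]
green [-0.0873  0.0542  0.076 ]
red [-0.0636  0.0133  0.076 ]
blk [-0.084  -0.0159  0.076 ]
blk2 [-0.0536 -0.0581  0.076 ]
panR [-0.139  -0.0976  0.106 ]
panL [-0.1435  0.0931  0.106 ]
```

Call:
drive_tool --series '[{"gripper": 0, "delta_pos": [-0.0049, -0.001, 0], "delta_rot": [0, 0, 0]}, {"gripper": 0, "delta_pos": [-0.0147, -0.0031, 0], "delta_rot": [0, 0, 0]}, {"gripper": 0, "delta_pos": [-0.0196, -0.0042, 0], "delta_rot": [0, 0, 0]}, {"gripper": 0, "delta_pos": [-0.0147, -0.0031, 0], "delta_rot": [0, 0, 0]}, {"gripper": 0, "delta_pos": [0.003, -0.0147, 0], "delta_rot": [0, 0, 0]}, {"gripper": 0, "delta_pos": [0.006, -0.029, 0], "delta_rot": [0, 0, 0]}, {"gripper": 0, "delta_pos": [0.006, -0.029, 0], "delta_rot": [0, 0, 3]}, {"gripper": 0, "delta_pos": [0, -0.03, 0], "delta_rot": [0, 0, 3]}, {"gripper": 0, "delta_pos": [0, -0.03, 0], "delta_rot": [0, 0, 3]}, {"gripper": 0, "delta_pos": [0, -0.01, 0], "delta_rot": [0, 0, 3]}, {"gripper": 0, "delta_pos": [0, 0, 0], "delta_rot": [0, 0, 0]}]'

```text
clock: 13.6
ee_pos: [0.454, 0.1664, 0.1733]
ee_rot: [-1.184, -1.254, 1.246]
wrist_force: [1.0, -0.5, -0.9]
opening: 0.0006
```

```bash
python3 -c "
from h import *
st()"
```

```text
t 13.6 cab [-0.1994  0.045   0.1733] F [ 0.97 -0.58 -0.85] open 0.0006106804706993435
tool in cab
 [[-0.002  0.004 -1.   ]
 [ 1.     0.002 -0.002]
 [ 0.002 -1.    -0.004]]
```

Call:
drive_tool --series '[{"gripper": 0, "delta_pos": [-0.015, 0, -0.01], "delta_rot": [0, 0, 0]}, {"gripper": 0, "delta_pos": [-0.025, 0, -0.02], "delta_rot": [0, 0, 0]}, {"gripper": 0, "delta_pos": [-0.025, 0, -0.02], "delta_rot": [0, 0, 0]}, {"gripper": 0, "delta_pos": [-0.025, 0, -0.02], "delta_rot": [0, 0, 0]}, {"gripper": 0, "delta_pos": [-0.01, 0.02, -0.0075], "delta_rot": [0, 0, 0]}, {"gripper": 0, "delta_pos": [0, 0.025, 0], "delta_rot": [0, 0, 0]}, {"gripper": 0, "delta_pos": [0, 0.013, 0], "delta_rot": [0, 0, 0]}, {"gripper": 0, "delta_pos": [0, 0, 0], "delta_rot": [0, 0, 0]}]'

```text
clock: 14.4
ee_pos: [0.5339, 0.0679, 0.1112]
ee_rot: [-1.18, -1.245, 1.252]
wrist_force: [-1.2, 0.6, 0.0]
opening: 0.0005
```

```bash
python3 -c "
from h import *
st()
a=snapshot('scene')['image'][170:350,170:370];b=snapshot('side')['image'][170:350,250:450]
cv2.imwrite('pics/s7.png',cv2.resize(np.hstack([a,b])[:,:,::-1],None,fx=2,fy=2,interpolation=2))"
```

```text
t 14.4 cab [-0.1249 -0.0576  0.1112] F [-1.21  0.68  0.04] open 0.00048110224059707033
tool in cab
 [[-0.    -0.005 -1.   ]
 [ 1.    -0.001 -0.   ]
 [-0.001 -1.     0.005]]
```

View pics/s7.png

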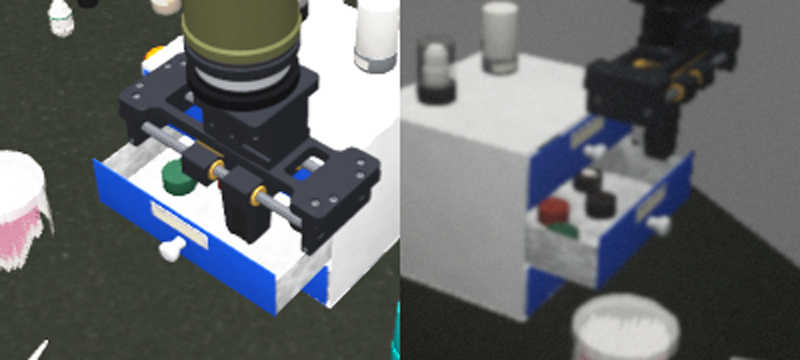

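The fingertip hangs just behind the middle panel, clear of the specimens and the top drawer. I'll shift 3 mm inward and dip.

Call:
drive_tool --series '[{"gripper": 0, "delta_pos": [0, 0, -0.003], "delta_rot": [0, 0, 0]}, {"gripper": 0, "delta_pos": [0, 0.005, 0], "delta_rot": [0, 0, 0]}, {"gripper": 0, "delta_pos": [0, 0.007, 0], "delta_rot": [0, 0, 0]}, {"gripper": 0, "delta_pos": [0, 0.007, 0], "delta_rot": [0, 0, 0]}, {"gripper": 0, "delta_pos": [0, 0.007, 0], "delta_rot": [0, 0, 0]}, {"gripper": 0, "delta_pos": [0, 0, 0], "delta_rot": [0, 0, 0]}]'

```text
clock: 15.1
ee_pos: [0.5381, 0.0687, 0.0864]
ee_rot: [-1.182, -1.247, 1.25]
wrist_force: [-0.8, -0.2, 0.6]
opening: 0.0004
```

Call:
drive_tool --series '[{"gripper": 0, "delta_pos": [0, 0, 0.002], "delta_rot": [0, 0, 0]}, {"gripper": 0, "delta_pos": [0, 0, 0.002], "delta_rot": [0, 0, 0]}, {"gripper": 0, "delta_pos": [0, 0, 0.002], "delta_rot": [0, 0, 0]}, {"gripper": 0, "delta_pos": [0, 0, 0.002], "delta_rot": [0, 0, 0]}, {"gripper": 0, "delta_pos": [0, 0, 0.003], "delta_rot": [0, 0, 0]}, {"gripper": 0, "delta_pos": [0, 0, 0.003], "delta_rot": [0, 0, 0]}, {"gripper": 0, "delta_pos": [0, 0, 0.003], "delta_rot": [0, 0, 0]}, {"gripper": 0, "delta_pos": [0, 0, 0.003], "delta_rot": [0, 0, 0]}, {"gripper": 0, "delta_pos": [0, 0, 0.003], "delta_rot": [0, 0, 0]}, {"gripper": 0, "delta_pos": [0, 0, 0.003], "delta_rot": [0, 0, 0]}, {"gripper": 0, "delta_pos": [0, 0, 0.003], "delta_rot": [0, 0, 0]}, {"gripper": 0, "delta_pos": [0, 0, 0.003], "delta_rot": [0, 0, 0]}]'

```text
clock: 16.3
ee_pos: [0.5066, 0.0671, 0.0875]
ee_rot: [-1.183, -1.249, 1.249]
wrist_force: [0.7, -0.5, 0.4]
opening: 0.0004
```

```bash
python3 -c "
from h import *
st()"
```

```text
t 16.3 cab [-0.1522 -0.0569  0.0875] F [ 0.66 -0.58  0.43] open 0.00037215944370275813
tool in cab
 [[ 0. -0. -1.]
 [ 1. -0.  0.]
 [-0. -1.  0.]]
```

Call:
drive_tool --series '[{"gripper": 0, "delta_pos": [0, 0, 0.003], "delta_rot": [0, 0, 0]}, {"gripper": 0, "delta_pos": [0, 0, 0.003], "delta_rot": [0, 0, 0]}, {"gripper": 0, "delta_pos": [0, 0, 0.003], "delta_rot": [0, 0, 0]}, {"gripper": 0, "delta_pos": [0, 0, 0.003], "delta_rot": [0, 0, 0]}, {"gripper": 0, "delta_pos": [0, 0, 0.002], "delta_rot": [0, 0, 0]}, {"gripper": 0, "delta_pos": [0, 0, 0.002], "delta_rot": [0, 0, 0]}, {"gripper": 0, "delta_pos": [0, 0, 0.001], "delta_rot": [0, 0, 0]}, {"gripper": 0, "delta_pos": [0, 0, 0.001], "delta_rot": [0, 0, 0]}, {"gripper": 0, "delta_pos": [0, 0, 0.001], "delta_rot": [0, 0, 0]}, {"gripper": 0, "delta_pos": [0, 0, 0.001], "delta_rot": [0, 0, 0]}]'

```text
clock: 17.3
ee_pos: [0.4869, 0.0662, 0.0875]
ee_rot: [-1.183, -1.249, 1.249]
wrist_force: [0.6, -0.5, -0.6]
opening: 0.0001
```

Call:
drive_tool --series '[{"gripper": 0, "delta_pos": [0, 0, 0.001], "delta_rot": [0, 0, 0]}, {"gripper": 0, "delta_pos": [0, 0, 0.001], "delta_rot": [0, 0, 0]}]'

```text
clock: 17.5
ee_pos: [0.4849, 0.0661, 0.0875]
ee_rot: [-1.183, -1.249, 1.249]
wrist_force: [2.2, -0.8, 0.1]
opening: 0.0005
```

Call:
drive_tool --series '[{"gripper": 0, "delta_pos": [0, 0, 0.001], "delta_rot": [0, 0, 0]}, {"gripper": 0, "delta_pos": [0, 0, 0.001], "delta_rot": [0, 0, 0]}]'

```text
clock: 17.7
ee_pos: [0.4848, 0.0661, 0.0877]
ee_rot: [-1.185, -1.251, 1.247]
wrist_force: [6.8, -1.4, -5.9]
opening: 0.0003
```

Call:
drive_tool --series '[{"gripper": 0, "delta_pos": [0, 0, 0.001], "delta_rot": [0, 0, 0]}, {"gripper": 0, "delta_pos": [0, 0, 0], "delta_rot": [0, 0, 0]}]'

```text
clock: 17.9
ee_pos: [0.4848, 0.0661, 0.0877]
ee_rot: [-1.186, -1.252, 1.245]
wrist_force: [8.2, -1.0, -5.1]
opening: 0.0005
```

The drawer is at its stop, as the force rose and motion ceased. I'll unhook inward, lift, and back away.

Call:
drive_tool --series '[{"gripper": 0, "delta_pos": [0, 0, -0.004], "delta_rot": [0, 0, 0]}, {"gripper": 0, "delta_pos": [0, 0, -0.004], "delta_rot": [0, 0, 0]}, {"gripper": 0, "delta_pos": [0, -0.01, 0], "delta_rot": [0, 0, 0]}, {"gripper": 0, "delta_pos": [0, -0.02, 0], "delta_rot": [0, 0, 0]}, {"gripper": 0, "delta_pos": [0, -0.04, 0], "delta_rot": [0, 0, 0]}, {"gripper": 0, "delta_pos": [0, -0.04, 0], "delta_rot": [0, 0, 0]}, {"gripper": 0, "delta_pos": [0, -0.04, 0], "delta_rot": [0, 0, 0]}, {"gripper": 0, "delta_pos": [0, -0.04, 0], "delta_rot": [0, 0, 0]}, {"gripper": 0, "delta_pos": [0, -0.02, 0], "delta_rot": [0, 0, 0]}, {"gripper": 0, "delta_pos": [0, 0, 0], "delta_rot": [0, 0, 0]}]'

```text
clock: 18.9
ee_pos: [0.4906, 0.0674, 0.3008]
ee_rot: [-1.186, -1.254, 1.246]
wrist_force: [0.4, -1.1, 0.0]
opening: 0.0002
```

```bash
python3 -c "
from h import *
st()
a=snapshot('scene')['image'][140:370,140:420];b=snapshot('side')['image'][170:400,220:500]
cv2.imwrite('pics/s8.png',cv2.resize(np.hstack([a,b])[:,:,::-1],(800,328),interpolation=2))"
```

```text
t 18.9 cab [-0.1682 -0.0558  0.3008] F [ 0.38 -1.17  0.04] open 0.00020196447014580963
tool in cab
 [[-0.     0.005 -1.   ]
 [ 1.     0.001 -0.   ]
 [ 0.001 -1.    -0.005]]
```

View pics/s8.png

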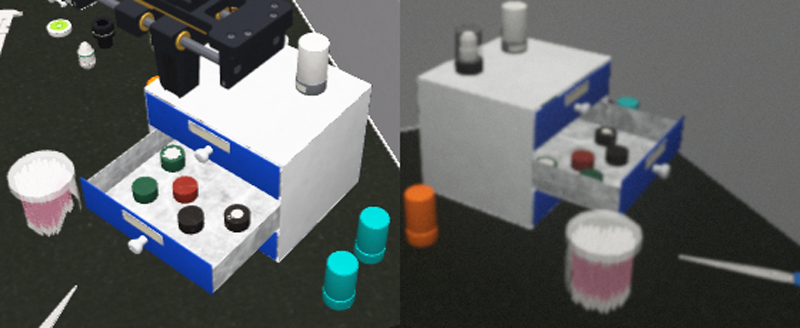

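The view shows the middle drawer fully out, the top one flush, the tub at crop (42,190) upright beside the front, and the specimens and canisters standing. One numeric check, then I hand in.

```bash
python3 -c "
from h import *
d=snapshot('scene')
for n,x,y,z in [('midR',213,263,.106),('midL',82,179,.106),('topR',281,166,.158),('topL',147,84,.158),('tub',42,177,.08)]: print(n,cab(ray(d,(140+x/1.4286,140+y/1.4286),z)))
hand_in()"
```

```text
midR [-0.1807 -0.0974  0.106 ]
midL [-0.1871  0.0915  0.106 ]
topR [-0.0712 -0.0963  0.158 ]
topL [-0.0652  0.1057  0.158 ]
tub [-0.2005  0.1514  0.08  ]
the job is handed in; nothing more can be done
```

The job is done and handed in, at about 19 s on the robot's clock.

- **Top drawer:** I pushed it home gently with the shut fingertips. It stopped with about 8 N of contact force.
- **Tub:** I slid it in the +y direction with a tilted fingertip, below its mid-height. Its centre ended about 0.15–0.16 m to the +y side of the cabinet's middle, past the end of the front at 0.097 m.
- **Middle drawer:** I hooked a fingertip behind its front panel and drew it out. It stopped with about 8 N of contact force.

**Last checks:**
- In the pictures the top front is flush and the middle drawer is fully out. The tub, specimens and canisters are standing, and the gripper is clear of everything.
- The picture puts the middle front's outer face at x = -181 to -187 mm, where -187 mm would be the full stop.
- It puts the top front's outer face at -65 to -71 mm, where shut is -77 mm.
- These offsets of up to about 12 mm come from corner pixels I read by eye, so I relied on the force stops for both drawers.
- The two cameras differ on the tub's position by about 11 mm, but both put it clear of the front.

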